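Spin-test a handwheel and brake it on its mark

ROBOT

A 7-joint arm with a two-finger parallel gripper is mounted at the origin on a cart in front of the work surface, level with it; the furniture and walls round the work are solid. World frame = base frame: x ahead of the robot, y to its left, z up, the work surface at z = 0. Lengths are in mm, angles in rad, forces in N, time in s.
With the tool pointing down it reaches from about 350 to 775 mm from the base axis. Payload 3.1 kg.
Tool frame: the origin (TCP) lies between the finger pads; the fingertips stand 19 mm ahead of it and the grasp point (between the pads) is the TCP (ctrl.nose_length is the distance from the TCP to the fingertips, in mm); z points along the fingers, y is the line along which they close (so a half turn about z gives the same grasp; the last joint's range is limited). The gripper opens to 85 mm and grips with 20 to 120 N. Pads are 22 mm wide; open, the fingers measure 114 mm over their backs; the gripper's body (76 mm by 85 mm) begins 54 mm behind the grasp point. The pads swing forward as they close: fully open they stand 13 mm farther back than shut.
Start: joints at [1.288, 0.311, 0.014, 1.512, -0.004, 1.319, -0.027], TCP at [131.197, -534.139, 250.304] pointing down, gripper open.
Joint ranges: [-2.7, 2.7], [-0.3, 1.91], [-1.27, 1.3], [0.12, 2.57], [-1.44, 4.58], [0.2, 2.03], [-3.05, 3.05]. Speed limits (rad/s): [2.79, 2.79, 3.14, 3.14, 3.14, 3.14, 3.14].

INTERFACE

Orientations are given as a rotation vector (axis times angle).
In Python, from station import telemetry, cams, ctrl, finder gives the robot as it stands.
- The arm moves only by the tool jog_arm, never from a script. Its argument "commands" is one flat list of numbers, 7 for each row, row after row: the shift along the tool's x, y, z in mm, then the turn, a rotation vector about the tool's x, y, z in degrees, then the finger opening in mm, from 0 to 85.4. A call has exactly 5 rows; each row is the pose to reach, as a shift and turn from the pose commanded when the call began, along the tool's axes at that moment; what a row does not reach only later rows make up. A row lasts 1/10 s, in which the tool goes at most 50 mm and 8.59 degrees, less where a joint would pass 70% of its speed; a pose out of reach is approached as far as the arm can. A call with a gripper value outside its range is refused whole. The fingers move at their own pace and stop on an object; "squeeze" is the grip in N (left out, the last holds). Time passes only in rows, so rows that repeat a pose let the fingers close, or fill a call up. It gives the time, the measured TCP pose, the force, the opening and the grip force at its end, in the units of the state.
- telemetry.state(): the state, without advancing time (a new reading comes with each control period).
- cams.snapshot(name): name is "side" or "top"; returns the picture (420x560x3 uint8, red, green, blue); there is no depth.
- cams.get_calibration(name): a dict with "fovy" (degrees; the focal length in pixels is half the picture's height over the tangent of half this angle, whatever the lens; pixels are square), "cx", "cy" (the principal point, pixels), "T" (4x4, takes a point from camera to world coordinates). Camera axes: x right, y down, z forward; pixel columns grow to the right and rows downward; lengths in mm; the calibration is good to about 2 mm. A picture is of the moment at which its call begins. get_calibration takes no time and is no camera call.
- ctrl.finish_job(): hands the job in; it is judged then, once.
Trained networks look in the newest picture that a camera, given by its name, has taken for a name from the list of things; names that differ only in an ending like _2 or _b are one class to them, and where a whole thing is asked for, a point or a joint stands for the part that bears it (a point fixed in the world has none). Each returns a list of dicts, best first, with "p" (0 to 1); they miss things now and then, are a little off and sometimes report something else, mostly with a low value. They report only what shows in the picture. A call takes as long as a camera call.
- finder.cut_out(camera, label): "mask" (420x560 bool, what is visible of it) and "point" ([row, column] in pixels, amid what is visible of it).
The state is a dict: "clock": time; "qpos": joint angles; "qvel": joint speeds; "effort": joint torques, N m; "eef_pos": TCP position; "tcp_rot": TCP orientation; "contact_force": force on the tool from outside, world axes, zero at the start; "ft_torque": the same for the moment, N m; "gripper_width": finger opening in mm; "grasp_force": force on a finger pad.
Only numpy, scipy, OpenCV 4.12 (cv2) and the standard library are available. Lean on these libraries where they do the work, as an engineer would, in place of code of your own. Each camera call takes 0.05 s, during which the arm holds its last target. There are 200 camera calls.

TASK

Check the handwheel's bearing: with closed fingertips flick the wheel anticlockwise (seen from above) by its black knob so that it spins freely, at a pace of more than a turn in ten seconds, and leave it untouched for three seconds or more while its red patch runs past the yellow pointer at least once. Then, while it still turns, brake it by pressing a fingertip on the red patch so that it stops with the patch's white line at the pointer; do not let it come to rest anywhere else. Finish with the fingertip still pressing on the patch to hold the wheel there, and grasp or move nothing else on the bench.

Things in the scene. Friction and masses are not known exactly. Their poses are not given: they have to be found in the camera images.
- stand: green cast bearing stand fixed to the bench, carrying the handwheel: a horizontal aluminium wheel, 220 mm diameter, on a vertical axis. Origin on the axis at bench height; its x axis points away from the yellow pointer. Place and heading vary. The wheel's rim (78 to 110 mm from the axis) has its top at 74 mm, its sunk middle face at 68 mm, the hub nut at 84 mm
- axis (a point): centre of the wheel, on its axis, 68 mm above the bench (height of the sunk middle face)
- knob_mid (a point): middle of the black upright crank knob on the wheel, a round pin 16 mm in diameter, 60 mm from the axis, standing from 68 to 103 mm above the bench; this point is at 86 mm. It lies straight across the axis from the red patch and goes round with the wheel
- patch_line (a point): middle of the white line on the red patch, on the patch's top 77 mm above the bench, 96 mm from the axis. The patch lies on the rim, 82 to 109 mm from the axis, and reaches about 31 mm round the rim to either side of the white line; it stands 3 mm above the rim and gives 1 mm when pressed
- pointer (a point): the place over the rim, 96 mm from the axis and 77 mm above the bench, where the white line shall stop. The yellow pointer itself is fixed to the stand just outside the rim (tip 121 mm from the axis, bracket out to 153 mm, top 67 mm above the bench, lower than the rim) and points at this place
- wheel (a joint): wheel angle, rad, grows anticlockwise from above and counts on over the turns; the white line is at the pointer at every multiple of 2 pi. Starts at rest between 0.8 and 5.2. Very free bearing: the spin dies away slowly (time constant about 10 to 20 s). Wheel about 0.9 kg; a fingertip pressed on rim or patch with a few newtons stops it at once
- patch: the red brake patch (origin on the wheel's axis, turns with the wheel)
- mug_1: bystander, leave alone: white mug with blue dots, 92 mm wide, 93 mm high; origin at the centre of its underside
- masking_tape: bystander, leave alone: roll of masking tape lying flat, 100 mm across, 24 mm high; origin at the centre of its underside
- sanding_block: bystander, leave alone: cork-faced sanding block, 62 x 114 x 30 mm; origin at the centre of its underside
- tape_measure: bystander, leave alone: yellow pocket tape measure, 36 x 80 x 64 mm; origin at the centre of its underside

How it is judged (in metres and radians):
On the way, in this order (a step that is already met when the one before it is completed fails the run):
1. the wheel spins anticlockwise on its own, faster than 0.55 rad/s and untouched, for 2.5 s (velocity of joint wheel above 0.55 rad/s and contact force between each of the arm, the fingers and stand below 0.05 N), for 2.5 s.
2. a fingertip presses on the red patch (contact force between the fingers and patch above 0.5 N), for 0.2 s.
At the end, for the whole second after the job is handed in: The wheel stands still with the patch's white line within 18 mm of the pointer's place over the rim, having passed the pointer at least once before (joint above 12), and a fingertip presses on the red patch with more than 0.5 N (horizontal distance between patch_line and pointer below 0.018 m and value of joint wheel above 12 rad and velocity of joint wheel between -0.03 and 0.03 rad/s and contact force between the fingers and patch above 0.5 N); the arm keeps its last pose, push and grip.
It fails at once if once past the pointer the first time (joint above 6.6), the wheel comes to rest (slower than 0.03 rad/s) with its white line more than 20 mm from the pointer's place (value of joint wheel above 6.6 rad and velocity of joint wheel between -0.03 and 0.03 rad/s and horizontal distance between patch_line and pointer above 0.02 m).
It fails at once if a bystander is moved more than 20 mm (distance of any of mug_1, masking_tape, sanding_block, tape_measure from where it was at the start of the episode above 0.02 m).
It also fails if it takes over 72 s, if anything falls off the work surface, if the arm or the gripper's body presses on something with over 40 N, if the wrist force passes 120 N, or if a joint passes its speed limit or range.

## Working session

There is one attempt and no reset: what is moved stays moved. The work goes in short steps, Python scripts to look and compute and a tool call to move; the robot and the scene stay as the last step left them, time stands still between calls to the robot, and variables do not carry over. Pictures are saved under pics/ and viewed, at most 10 in all, crops included, and the job is handed in when it is done.

Besides the shell and the picture viewer there is one more tool, called as name(argument=value, ...) on one line, values as JSON. jog_arm: Moves the arm, as the interface text tells. Its arguments: {"type":"object","properties":{"commands":{"type":"array","items":{"type":"number"}},"squeeze":{"type":"number"}},"required":["commands"]}

```bash
mkdir -p pics
cat > h.py <<'E'
import numpy as np,cv2
from station import telemetry,cams,ctrl,finder
def cal(n):
    c=cams.get_calibration(n); f=210/np.tan(np.radians(c["fovy"])/2); return f,c["cx"],c["cy"],np.array(c["T"])
def onplane(n,rc,z):
    f,cx,cy,T=cal(n); d=T[:3,:3]@np.array([(rc[1]-cx)/f,(rc[0]-cy)/f,1]); o=T[:3,3]
    return o+d*(z-o[2])/d[2]
def proj(n,p):
    f,cx,cy,T=cal(n); q=T[:3,:3].T@(np.array(p)-T[:3,3]); return np.array([cy+f*q[1]/q[2],cx+f*q[0]/q[2]])
E
python3 - <<'E'
from h import *
a=cams.snapshot("top");b=cams.snapshot("side")
cv2.imwrite("pics/top.png",a[:,:,::-1]);cv2.imwrite("pics/side.png",b[:,:,::-1])
s=telemetry.state();print({k:np.round(v,3) for k,v in s.items()}, ctrl.nose_length)
for n in("top","side"):
    print(n,cal(n))
    for l in("knob_mid","patch","axis","stand","mug_1","masking_tape","sanding_block","tape_measure"):
        r=finder.cut_out(n,l)
        for q in r[:2]:print(n,l,round(q["p"],2),np.round(q["point"]),q["mask"].sum(),np.round(onplane(n,q["point"],{"knob_mid":95,"patch":77}.get(l,70))))
E
```

```text
{'clock': np.float64(0.1), 'qpos': array([ 1.288,  0.312,  0.014,  1.513, -0.004,  1.319, -0.027]), 'qvel': array([-0.001, -0.002, -0.   , -0.005, -0.   , -0.001,  0.   ]), 'effort': array([ 1.0000e-03, -3.8085e+01,  1.4700e-01, -2.3124e+01,  1.2000e-02,
        8.0000e-03, -0.0000e+00]), 'eef_pos': array([ 131.055, -533.546,  249.32 ]), 'tcp_rot': array([-3.117e+00, -3.770e-01,  1.000e-03]), 'contact_force': array([-0.088,  0.446, -0.33 ]), 'ft_torque': array([ 0.001, -0.011, -0.019]), 'grasp_force': np.float64(0.0), 'gripper_width': np.float64(85.303)} 19.0
top (np.float64(513.3459225510026), 271.3696068717973, 210.00863330721282, array([[-1.62642004e-01, -9.36872374e-01,  3.09544395e-01,
         3.41792910e+01],
       [-9.86674583e-01,  1.55881099e-01, -4.66299380e-02,
         7.53209842e+01],
       [-4.56581987e-03, -3.13003574e-01, -9.49740973e-01,
         1.61617808e+03],
       [ 0.00000000e+00,  0.00000000e+00,  0.00000000e+00,
         1.00000000e+00]]))
top knob_mid 0.77 [205. 268.] 3584 [549.  10.  95.]
top patch 0.5 [221. 239.] 153 [516. 105.  77.]
top patch 0.35 [24
[... 531 characters left out ...]
.57420892e-01, -1.54857163e-01,  2.43648303e-01,
         1.81649807e+02],
       [-2.88254847e-01,  5.59404303e-01, -7.77158908e-01,
         1.15650690e+03],
       [-1.59492858e-02, -8.14300979e-01, -5.80223695e-01,
         9.21335377e+02],
       [ 0.00000000e+00,  0.00000000e+00,  0.00000000e+00,
         1.00000000e+00]]))
side knob_mid 0.71 [202. 262.] 3287 [539.  67.  95.]
side patch 0.58 [218. 266.] 186 [518. 111.  77.]
side axis 0.56 [201. 267.] 3795 [539.  27.  70.]
side mug_1 0.68 [200. 264.] 3236 [548.  27.  70.]
side mug_1 0.58 [294. 193.] 1971 [595. 405.  70.]
side masking_tape 0.97 [160. 345.] 467 [ 375. -241.   70.]
side tape_measure 0.26 [146. 274.] 509 [ 606. -263.   70.]
```

View pics/top.png

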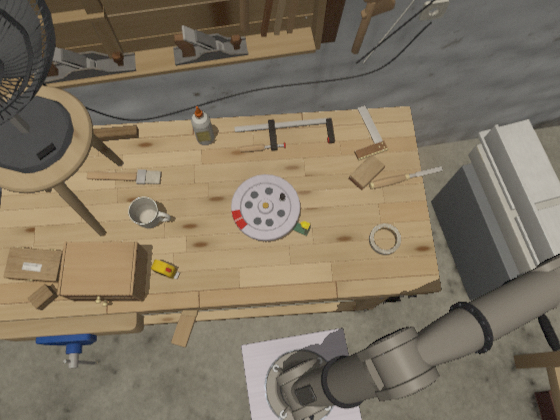

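View pics/side.png

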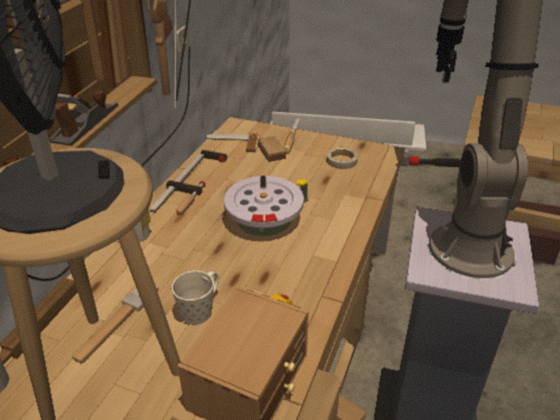

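The wheel is at about (266,207) in the top picture. The patch is at (239,220), the knob at (283,196), and the yellow pointer at about (306,226). In the side view the wheel is at (263,205), the patch at (264,218), and the pointer at (302,187). Next I'll fit the geometry from both views.

```bash
cat > fit.py <<'E'
from h import *
from scipy.optimize import minimize
im={n:cv2.imread(f"pics/{n}.png") for n in("top","side")}
M={}
for n,(r,c) in {"top":(208,266),"side":(205,263)}.items():
    h=cv2.cvtColor(im[n],cv2.COLOR_BGR2HSV); H,S,V=h[...,0].astype(int),h[...,1],h[...,2]
    roi=np.zeros(H.shape,bool); roi[r-60:r+60,c-65:c+65]=1
    gray=roi&(S<60)&(V>90); red=roi&((H<6)|(H>172))&(S>150)&(V>90); yel=roi&(H>=22)&(H<=34)&(S>170)&(V>120); grn=roi&(H>35)&(H<85)&(S>80)
    blk=roi&(V<60)
    M[n]=dict(gray=gray,red=red,yel=yel)
    m=(gray|red).astype(np.uint8); k,lab,st,_=cv2.connectedComponentsWithStats(m); m=(lab==1+np.argmax(st[1:,4])).astype(np.uint8)
    ct,_=cv2.findContours(m,cv2.RETR_EXTERNAL,cv2.CHAIN_APPROX_NONE); hull=cv2.convexHull(max(ct,key=len))
    f=np.zeros_like(m); cv2.fillPoly(f,[hull],1); M[n]["wheel"]=f
    for q in("red","yel"):
        p=np.argwhere(M[n][q]); print(n,q,len(p),p.mean(0) if len(p) else None)
    print(n,"green",grn.sum(),np.argwhere(grn).mean(0))
    cv2.imwrite(f"pics/{n}_c.png",cv2.resize(im[n][r-45:r+45,c-60:c+60],None,fx=6,fy=6,interpolation=cv2.INTER_CUBIC))
t=np.linspace(0,2*np.pi,90)
def cost(p,ns=("top","side")):
    e=0
    for n in ns:
        hull=np.array([proj(n,[p[0]+110*np.cos(a),p[1]+110*np.sin(a),p[2]])[::-1] for a in t])
        g=np.zeros((420,560),np.uint8); cv2.fillPoly(g,[np.round(hull*16).astype(np.int32)],1,shift=4)
        e+=(g!=M[n]["wheel"]).sum()
    return e
for ns,z in ((("top","side"),None),(("top",),72),(("side",),72)):
    fz=(lambda p:cost(p,ns)) if z is None else (lambda p:cost([p[0],p[1],z],ns))
    x0=[540,8,72] if z is None else [540,8]
    r=minimize(fz,x0,method="Nelder-Mead",options=dict(initial_simplex=np.vstack([x0]+[np.array(x0)+15*np.eye(len(x0))[i] for i in range(len(x0))])))
    print(ns,np.round(r.x,1),r.fun)
a=np.argwhere(M["top"]["red"]).mean(0);b=np.argwhere(M["side"]["red"]).mean(0)
print("patch",onplane("top",a,77),onplane("side",b,77))
a=np.argwhere(M["top"]["yel"]).mean(0);b=np.argwhere(M["side"]["yel"]).mean(0)
print("yel",onplane("top",a,66),onplane("side",b,66))
E
python3 fit.py; cd pics; python3 -c "
import cv2,numpy as np
cv2.imwrite('crops.png',cv2.resize(np.hstack([cv2.imread('top_c.png'),cv2.imread('side_c.png')[:540]]),(800,300)))"
```

```text
top red 122 [218.8442623  238.42622951]
top yel 44 [224.65909091 304.93181818]
top green 0 [nan nan]
side red 167 [208.53892216 255.32934132]
side yel 42 [181.76190476 301.4047619 ]
side green 20 [217.35 279.45]fit.py:16: RuntimeWarning: Mean of empty slice.
  print(n,"green",grn.sum(),np.argwhere(grn).mean(0))
  ret = um.true_divide(
Traceback (most recent call last):
  File "fit.py", line 29, in <module>
    r=minimize(fz,x0,method="Nelder-Mead",options=dict(initial_simplex=np.vstack([x0]+[np.array(x0)+15*np.eye(len(x0))[i] for i in range(len(x0))])))
  File "fit.py", line 27, in <lambda>
    fz=(lambda p:cost(p,ns)) if z is None else (lambda p:cost([p[0],p[1],z],ns))
                 ~~~~^^^^^^
  File "fit.py", line 22, in cost
    hull=np.array([proj(n,[p[0]+110*np.cos(a),p[1]+110*np.sin(a),p[2]])[::-1] for a in t])
                   ~~~~^^^^^^^^^^^^^^^^^^^^^^^^^^^^^^^^^^^^^^^^^^^^^^^^
  File "h.py", line 9, in proj
    f,cx,cy,T=cal(n); q=T[:3,:3].T@(np.array(p)-T[:3,3]); return np.array([cy+f*q[1]/q[2],cx+f*q[0]/q[2]])
              ~~~^^^
  File "h.py", line 4, in cal
    c=cams.get_calibration(n); f=210/np.tan(np.radians(c["fovy"])/2); return f,c["cx"],c["cy"],np.array(c["T"])
ValueError: time passes only in moves, steps and waits
```

View pics/crops.png

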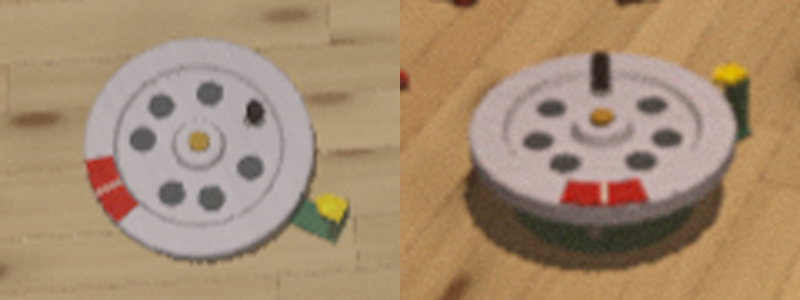

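Both crops agree. The patch with its white line is at about (110,190) in the top crop and (605,192) in the side crop. The knob is straight across from it, and the yellow pointer is at lower right (332,208) in the top crop.

```bash
python3 - <<'E'
s=open('h.py').read().replace("def cal(n):","import functools\n@functools.lru_cache\ndef cal(n):")
s+='''
def big(m):
    k,lab,st,cen=cv2.connectedComponentsWithStats(m.astype(np.uint8)); 
    if k<2: return None,0
    i=1+np.argmax(st[1:,4]); return lab==i,st[i,4]
def tri(a,b):
    A=[];B=[]
    for n,rc in(("top",a),("side",b)):
        f,cx,cy,T=cal(n); d=T[:3,:3]@np.array([(rc[1]-cx)/f,(rc[0]-cy)/f,1]); d/=np.linalg.norm(d); P=np.eye(3)-np.outer(d,d); A.append(P);B.append(P@T[:3,3])
    return np.linalg.lstsq(np.vstack(A),np.hstack(B),rcond=None)[0]
'''
open('h.py','w').write(s)
f=open('fit.py').read()
f=f.replace('    M[n]=dict','    red=big(red)[0]; yel=big(yel)[0]; blk=roi&(V<75)&(S<120)\n    M[n]=dict').replace('    print(n,"green"','    #')
f=f.replace("wheel\"]=f","wheel\"]=f; print(n,'wheel',f.sum(),np.argwhere(f).mean(0))")
f+='''
print("tri patch",tri(np.argwhere(M["top"]["red"]).mean(0),np.argwhere(M["side"]["red"]).mean(0)))
print("tri yel",tri(a,b))
print("knobtop",onplane("top",(163+(110/300*90),206+255/400*120),95),tri((163+(112/300*90),206+255/400*120),(160+72/300*90,203+200/400*120)))
'''
open('fit.py','w').write(f)
E
python3 fit.py
```

```text
top wheel 3670 [207.05558583 265.32070845]
top red 63 [223.28571429 240.68253968]
top yel 44 [224.65909091 304.93181818]
side wheel 3299 [201.06183692 263.62443165]
side red 70 [217.85714286 257.35714286]
side yel 42 [181.76190476 301.4047619 ]
('top', 'side') [553.4  16.9  69.6] 333.0
('top',) [552.5  16.3] 64.0
('side',) [551.9  22.4] 249.0
patch [508.41692507 101.65598453  77.        ] [539.01368246 114.14155134  77.        ]
yel [474.14743505 -97.14226249  66.        ] [473.58963666 -95.30842245  66.        ]
tri patch [527.9174275  103.26286298  64.80801846]
tri yel [474.27598738 -97.2892032   64.70213856]
knobtop [570.03333435 -41.48152114  95.        ] [572.06353078 -42.03456809  83.38624931]
```

Run:
```python
from h import *
p1=onplane("top",(218.84,238.43),77);p2=onplane("side",(217.8,264.6),77)
k=tri((163+112/300*90,206+255/400*120),(160+72/300*90,203+200/400*120))
y=np.array([474.2,-97,65])
hub=tri((163+141/300*90-.0,206+198/400*120),(160+117/300*90,203+201/400*120))
print(p1,p2,"hub",hub,"knob",k)
for c in ((552.5,16.5),(551,18),hub[:2]):
    a=lambda p:(np.hypot(p[0]-c[0],p[1]-c[1]),np.degrees(np.arctan2(p[1]-c[1],p[0]-c[0])))
    print(c,a(p1),a(p2),a(k),a(y))
```

```text
[524.00258592 106.53423645  77.        ] [521.05852193 108.88887961  77.        ] hub [553.38607865  15.94213456  79.69701045] knob [572.06353078 -42.03456809  83.38624931]
(552.5, 16.5) (np.float64(94.43657311823226), np.float64(107.56349228058232)) (np.float64(97.59237480368145), np.float64(108.79429664888785)) (np.float64(61.7173184570063), np.float64(-71.51924672076605)) (np.float64(137.88814307256445), np.float64(-124.60054541327044))
(551, 18) (np.float64(92.55901571823341), np.float64(106.95843278191424)) (np.float64(95.69368080891601), np.float64(108.23340770883485)) (np.float64(63.62249361756123), np.float64(-70.66623663604193)) (np.float64(138.2868034195599), np.float64(-123.73603284264345))
[553.38607865  15.94213456] (np.float64(95.23822011264517), np.float64(107.97043905201438)) (np.float64(98.40817212163445), np.float64(109.17804793305098)) (np.float64(60.91096180021121), np.float64(-72.1434243728631)) (np.float64(137.93607508484598), np.float64(-125.0350958704624))
```

jog_arm(commands=[36,-25,0,0,0,0,0,72,-51,0,0,0,0,0,108,-77,0,0,0,0,0,144,-102,0,0,0,0,0,180,-128,0,0,0,0,0], squeeze=20)

```text
clock: 1.4
eef_pos: [276.4, -365.6, 250.5]
tcp_rot: [3.118, 0.377, 0.001]
contact_force: [1.4, -0.9, 1.0]
gripper_width: 12.1
grasp_force: 0.0
```

jog_arm(commands=[36,-25,0,0,0,0,0,72,-51,0,0,0,0,0,108,-77,0,0,0,0,0,144,-102,0,0,0,0,0,180,-128,0,0,0,0,0])

```text
clock: 1.9
eef_pos: [420.7, -198.4, 250.6]
tcp_rot: [3.118, 0.377, 0.001]
contact_force: [0.6, -0.1, -0.3]
gripper_width: 0.0
grasp_force: 0.0
```

jog_arm(commands=[36,-25,0,0,0,-4,0,72,-51,0,0,0,-8,0,108,-77,0,0,0,-12,0,144,-102,0,0,0,-16,0,153,-109,0,0,0,-16,0])

```text
clock: 2.4
eef_pos: [544.7, -51.0, 250.3]
tcp_rot: [-3.028, -0.82, -0.005]
contact_force: [-1.0, 0.0, 0.4]
gripper_width: 0.2
grasp_force: 0.0
```

```bash
cat > st.py <<'E'
from h import *
from scipy.spatial.transform import Rotation as R
s=telemetry.state();r=R.from_rotvec(s["tcp_rot"]).as_matrix()
print(round(float(s["clock"]),2),"pos",np.round(s["eef_pos"],1),"x",np.round(r[:,0],3),"yaw",np.degrees(np.arctan2(r[1,0],r[0,0])).round(1),"z",np.round(r[:,2],3),"F",np.round(s["contact_force"],1),"w",round(float(s["gripper_width"]),1),"q",np.round(s["qpos"],2))
E
python3 st.py
```

```text
2.4 pos [544.7 -51.  250.3] x [0.863 0.505 0.004] yaw 30.3 z [ 0.002  0.005 -1.   ] F [-1.   0.   0.4] w 0.2 q [ 0.42  0.34 -0.48  1.51  0.16  1.33 -1.11]
```

jog_arm(commands=[-6,0,30,0,0,0,0,-6,0,65,0,0,0,0,-6,0,100,0,0,0,0,-6,0,125,0,0,0,0,-6,0,125,0,0,0,0])

```text
clock: 2.9
eef_pos: [533.4, -61.1, 121.5]
tcp_rot: [-3.034, -0.805, 0.014]
contact_force: [-0.6, -1.0, 0.0]
gripper_width: 0.1
grasp_force: 0.0
```

```bash
python3 st.py
python3 - <<'E'
from h import *
a=cams.snapshot("side");b=cams.snapshot("top")
cv2.imwrite("pics/s2.png",np.hstack([cv2.resize(a[130:270,180:330],None,fx=3.5,fy=3.5)[:490,:,:][:, :, ::-1][:, :400],cv2.resize(b[160:260,215:315],None,fx=4.9,fy=4.9)[:490,:400,::-1]]))
E
```

```text
2.9 pos [533.4 -61.1 121.5] x [ 0.868  0.496 -0.008] yaw 29.7 z [-0.009  0.    -1.   ] F [-0.6 -1.   0. ] w 0.1 q [ 0.42  0.44 -0.45  1.71  0.21  1.05 -1.15]
```

View pics/s2.png

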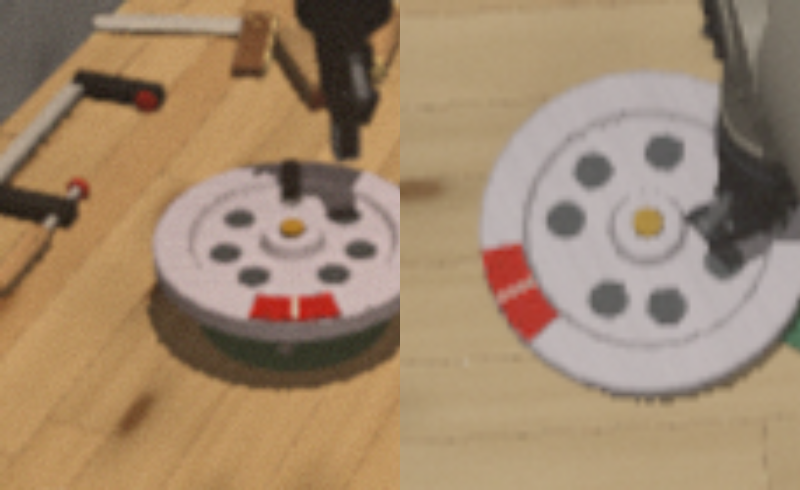

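The finger sits on the robot side of the knob, about 24 mm behind it and still above it. The wheel is undisturbed. I'll go down and close the gap.

jog_arm(commands=[0,0,8,0,0,0,0,0,0,16,0,0,0,0,3,0,20,0,0,0,0,6,0,20,0,0,0,0,9,0,20,0,0,0,0])

```text
clock: 3.5
eef_pos: [545.4, -55.5, 105.5]
tcp_rot: [3.036, 0.808, 0.001]
contact_force: [-1.0, -0.4, -0.9]
gripper_width: -0.4
grasp_force: 0.0
```

```bash
python3 st.py
```

```text
3.5 pos [545.4 -55.5 105.5] x [0.868 0.497 0.   ] yaw 29.8 z [ 0.  0. -1.] F [-1.  -0.4 -0.9] w -0.4 q [ 0.4   0.47 -0.44  1.7   0.23  1.02 -1.17]
```

jog_arm(commands=[3,0,2,0,0,0,0,6,0,3,0,0,0,0,8,0,3,0,0,0,0,10.5,0,3,0,0,0,0,13,0,3,0,0,0,0])

```text
clock: 4.0
eef_pos: [556.3, -49.3, 102.3]
tcp_rot: [3.036, 0.808, -0.0]
contact_force: [-1.5, -0.4, 0.5]
gripper_width: -0.1
grasp_force: 1.9
```

jog_arm(commands=[3,0.4,0,0,0,0,0,8,0.8,0,0,0,0,0,14.4,0.6,0,0,0,0,0,21.8,-0.4,0,0,0,0,0,29,-2.4,0,0,0,0,0])

```text
clock: 4.5
eef_pos: [581.0, -32.1, 102.3]
tcp_rot: [-3.036, -0.808, -0.001]
contact_force: [0.4, 0.1, -0.3]
gripper_width: 0.1
grasp_force: 0.0
```

jog_arm(commands=[7,-2.8,0,0,0,0,0,3,-1,0,0,0,0,0,-5,0,-20,0,0,0,0,-15,5,-50,0,0,0,0,-30,10,-75,0,0,0,0])

```text
clock: 5.0
eef_pos: [559.0, -56.3, 178.3]
tcp_rot: [-3.035, -0.81, -0.0]
contact_force: [0.5, 0.3, 0.5]
gripper_width: -0.2
grasp_force: 0.0
```

```bash
python3 st.py
cat > track.py <<'E'
from h import *
import sys,json,os
C=np.array([552.5,16.5]);TP=np.radians(-124.5)
def ang(n):
    t=float(telemetry.state()["clock"]); im=cams.snapshot(n)[:,:,::-1].copy()
    h=cv2.cvtColor(im,cv2.COLOR_BGR2HSV); H,S,V=h[...,0],h[...,1],h[...,2]
    red=((H<6)|(H>172))&(S>150)&(V>90); p=np.argwhere(red)
    w=np.array([onplane(n,q,77)[:2] for q in p]); d=w-C; r=np.hypot(*d.T); d=d[(r>75)&(r<116)]
    if len(d)<15: return t,None,len(d)
    a=np.arctan2(d[:,1],d[:,0]); m=d.mean(0); return t,(np.arctan2(m[1],m[0])-TP)%(2*np.pi),len(d)
L=json.load(open("log.json")) if os.path.exists("log.json") else []
for n in sys.argv[1:]:
    t,a,k=ang(n); print(n,round(t,3),None if a is None else round(a,3),k)
    if a is not None:L.append([t,a,n,k])
json.dump([[float(x) if not isinstance(x,str) else x for x in l] for l in L],open("log.json","w"))
E
python3 track.py top side top side top side
```

```text
5.0 pos [559.  -56.3 178.3] x [0.867 0.498 0.   ] yaw 29.9 z [ 0.  0. -1.] F [0.5 0.3 0.5] w -0.2 q [ 0.4   0.42 -0.46  1.58  0.2   1.19 -1.14]
top 5.0 5.218 128
side 5.05 5.276 120
top 5.1 5.354 136
side 5.15 5.402 115
top 5.2 5.493 131
side 5.25 5.544 110
```

jog_arm(commands=[-15,-6,0,0,0,-6.4,0,-30,-12,0,0,0,-12.8,0,-45,-18,0,0,0,-19.2,0,-57,-24.4,0,0,0,-25.6,0,-57,-24.4,0,0,0,-25.6,0])

```text
clock: 5.8
eef_pos: [495.3, -63.2, 175.9]
tcp_rot: [-2.779, -1.46, 0.006]
contact_force: [0.3, -0.3, 0.2]
gripper_width: 0.1
grasp_force: 0.0
```

jog_arm(commands=[0,0,20,0,0,0,0,0,0,40,0,0,0,0,0,0,60,0,0,0,0,0,0,68,0,0,0,0,0,0,68,0,0,0,0])

```text
clock: 6.3
eef_pos: [496.8, -63.1, 107.7]
tcp_rot: [-2.78, -1.458, 0.004]
contact_force: [-0.6, -1.1, 0.4]
gripper_width: -0.0
grasp_force: 0.0
```

```bash
python3 st.py;python3 track.py side top side top
```

```text
6.3 pos [496.8 -63.1 107.7] x [ 0.568  0.823 -0.001] yaw 55.4 z [-0.003  0.001 -1.   ] F [-0.6 -1.1  0.4] w -0.0 q [ 0.52  0.4  -0.54  1.82  0.24  0.99 -0.73]
side 6.3 None 9
top 6.35 None 0
side 6.4 0.899 18
top 6.45 None 0
```

jog_arm(commands=[0,0,3,0,0,0,0,0,0,4,0,0,0,0,0,0,4,0,0,0,0,0,0,4,0,0,0,0,0,0,4,0,0,0,0])

```text
clock: 7.0
eef_pos: [497.6, -63.6, 105.4]
tcp_rot: [2.781, 1.46, 0.0]
contact_force: [0.9, -0.6, -0.1]
gripper_width: -0.3
grasp_force: 0.0
```

```bash
python3 st.py;python3 track.py side top side top side top
```

```text
7.0 pos [497.6 -63.6 105.4] x [0.568 0.823 0.   ] yaw 55.4 z [ 0. -0. -1.] F [ 0.9 -0.6 -0.1] w -0.3 q [ 0.52  0.4  -0.54  1.83  0.24  0.98 -0.73]
side 7.0 1.462 95
top 7.05 1.669 62
side 7.1 1.58 95
top 7.15 1.723 81
side 7.2 1.702 98
top 7.25 1.789 105
```

jog_arm(commands=[0,0,0,0,0,0,0,0,0,0,0,0,0,0,0,0,0,0,0,0,0,0,0,0,0,0,0,0,0,0,0,0,0,0,0])

```text
clock: 7.8
eef_pos: [497.5, -63.6, 105.3]
tcp_rot: [2.782, 1.46, -0.0]
contact_force: [-0.8, -0.4, -0.4]
gripper_width: -0.2
grasp_force: 0.0
```

```bash
python3 track.py side top side top side top
```

```text
side 7.8 2.377 106
top 7.85 2.418 116
side 7.9 2.49 103
top 7.95 2.53 120
side 8.0 2.602 117
top 8.05 2.632 117
```

jog_arm(commands=[0,0,0,0,0,0,0,0,0,0,0,0,0,0,0,0,0,0,0,0,0,0,0,0,0,0,0,0,0,0,0,0,0,0,0])

```text
clock: 8.6
eef_pos: [497.5, -63.6, 105.3]
tcp_rot: [2.781, 1.46, -0.0]
contact_force: [0.1, -0.0, 0.6]
gripper_width: 0.2
grasp_force: 0.0
```

```bash
python3 track.py side top side top side top
```

```text
side 8.6 3.232 126
top 8.65 3.259 121
side 8.7 3.335 127
top 8.75 3.368 122
side 8.8 3.439 127
top 8.85 3.475 124
```

jog_arm(commands=[0,0,0,0,0,0,0,0,0,0,0,0,0,0,0,0,0,0,0,0,0,0,0,0,0,0,0,0,0,0,0,0,0,0,0])

```text
clock: 9.4
eef_pos: [497.5, -63.6, 105.3]
tcp_rot: [2.782, 1.46, -0.0]
contact_force: [0.3, 0.2, -0.7]
gripper_width: 0.3
grasp_force: 0.0
```

```bash
python3 track.py side top side top side top
cat > pred.py <<'E'
from h import *
import json
from scipy.optimize import least_squares,brentq
L=[l for l in json.load(open("log.json")) if l[3]>=90]
t=np.array([l[0] for l in L]);a=np.array([l[1] for l in L]);a=np.where(t>6,a+2*np.pi,a)
sd=np.array([l[2]=="side" for l in L])
for m in (np.ones(len(t),bool),sd,~sd):
    f=lambda p,t:p[0]+p[1]*p[2]*(1-np.exp(-(t-8)/p[2]))
    r=least_squares(lambda p:f(p,t[m])-a[m],[8.87,1.1,13],loss="soft_l1",f_scale=.03)
    T=brentq(lambda x:f(r.x,x)-4*np.pi,8,16)
    print(np.round(r.x,3),"T",round(T,3),"w",round(r.x[1]*np.exp(-(T-8)/r.x[2]),3),"rms",np.sqrt(np.mean(r.fun**2)).round(3),"now",t[-1],np.round(f(r.x,t[-1])-4*np.pi,3))
    if m.all():print(np.round(r.fun,3))
E
python3 pred.py
```

```text
side 9.4 4.03 135
top 9.45 4.082 126
side 9.5 4.122 138
top 9.55 4.184 125
side 9.6 4.219 134
top 9.65 4.277 131
[ 8.875  1.084 12.815] T 11.959 w 0.796 rms 0.01 now 9.65 -2.013
[-0.006  0.004 -0.006  0.014 -0.009  0.007  0.003  0.002 -0.004 -0.033
 -0.003  0.011 -0.007  0.008 -0.01   0.014 -0.005  0.02  -0.005  0.014
 -0.007  0.008 -0.001 -0.004  0.004 -0.01   0.003 -0.007]
[ 8.879  1.083 12.344] T 11.983 w 0.784 rms 0.004 now 9.65 -2.014
[ 8.868  1.086 13.526] T 11.924 w 0.812 rms 0.013 now 9.65 -2.011
```

jog_arm(commands=[0,0,0,0,0,0,0,0,0,0,0,0,0,0,0,0,0,0,0,0,0,0,0,0,0,0,0,0,0,0,0,0,0,0,0])

```text
clock: 10.2
eef_pos: [497.5, -63.6, 105.3]
tcp_rot: [2.781, 1.46, -0.0]
contact_force: [0.7, 0.1, 0.3]
gripper_width: 0.0
grasp_force: 0.0
```

jog_arm(commands=[0,0,0,0,0,0,0,0,0,0,0,0,0,0,0,0,0,0,0,0,0,0,0,0,0,0,0,0,0,0,0,0,0,0,0])

```text
clock: 10.7
eef_pos: [497.5, -63.6, 105.3]
tcp_rot: [2.781, 1.46, -0.0]
contact_force: [-0.4, 0.2, 0.8]
gripper_width: 0.0
grasp_force: 0.0
```

```bash
python3 track.py side top side top; python3 pred.py; python3 st.py
```

```text
side 10.7 5.269 122
top 10.75 5.329 137
side 10.8 5.363 118
top 10.85 5.417 137
[ 8.87   1.091 13.932] T 11.88 w 0.826 rms 0.013 now 10.85 -0.883
[-0.002  0.008 -0.003  0.016 -0.008  0.008 -0.006 -0.008 -0.014 -0.043
 -0.01   0.004 -0.013  0.002 -0.015  0.009 -0.004  0.021 -0.003  0.016
 -0.004  0.012  0.011  0.008  0.017  0.004  0.018  0.009 -0.003 -0.018
 -0.007 -0.017]
[ 8.876  1.091 13.347] T 11.901 w 0.814 rms 0.009 now 10.85 -0.891
[ 8.862  1.093 14.696] T 11.853 w 0.841 rms 0.015 now 10.85 -0.873
10.9 pos [497.5 -63.6 105.3] x [ 0.568  0.823 -0.   ] yaw 55.4 z [ 0. -0. -1.] F [-0.3 -0.7 -0.8] w 0.0 q [ 0.52  0.4  -0.54  1.83  0.24  0.98 -0.73]
```

jog_arm(commands=[0,0,0,0,0,0,0,0,0,0,0,0,0,0,0,0,0,0,0,0,0,0,0,0,0,0,0,0,0,0,0,0,0,0,0])

```text
clock: 11.4
eef_pos: [497.5, -63.6, 105.3]
tcp_rot: [-2.782, -1.46, 0.0]
contact_force: [0.6, -0.5, -0.0]
gripper_width: -0.1
grasp_force: 0.0
```

jog_arm(commands=[0,0,0,0,0,0,0,0,0,3,0,0,0,0,0,0,5.5,0,0,0,0,0,0,8,0,0,0,0,0,0,12,0,0,0,0])

```text
clock: 11.9
eef_pos: [498.6, -64.3, 94.3]
tcp_rot: [2.779, 1.459, 0.002]
contact_force: [-3.8, -2.8, 26.9]
gripper_width: -0.2
grasp_force: 13.6
```

jog_arm(commands=[0,0,0,0,0,0,0,0,0,0,0,0,0,0,0,0,0,0,0,0,0,0,0,0,0,0,0,0,0,0,0,0,0,0,0])

```text
clock: 12.4
eef_pos: [499.1, -64.6, 94.9]
tcp_rot: [2.779, 1.458, 0.003]
contact_force: [-0.8, -1.5, 8.2]
gripper_width: 0.2
grasp_force: 4.2
```

```bash
python3 st.py
python3 - <<'E'
from h import *
a=cams.snapshot("side");b=cams.snapshot("top")
cv2.imwrite("pics/s3.png",np.hstack([cv2.resize(a[150:250,215:315],None,fx=4,fy=4,interpolation=2),cv2.resize(b[160:260,215:315],None,fx=4,fy=4,interpolation=2)])[:,:,::-1])
P=[498.1,-62.6,77];print(proj("side",P)-[150,215],proj("top",P)-[160,215])
E
```

```text
12.4 pos [499.1 -64.6  94.9] x [0.568 0.823 0.   ] yaw 55.4 z [ 0.003 -0.002 -1.   ] F [-0.8 -1.5  8.2] w 0.2 q [ 0.51  0.42 -0.53  1.84  0.26  0.95 -0.74]
[33.4370703  75.23998148] [58.17273231 77.9173334 ]
```

View pics/s3.png

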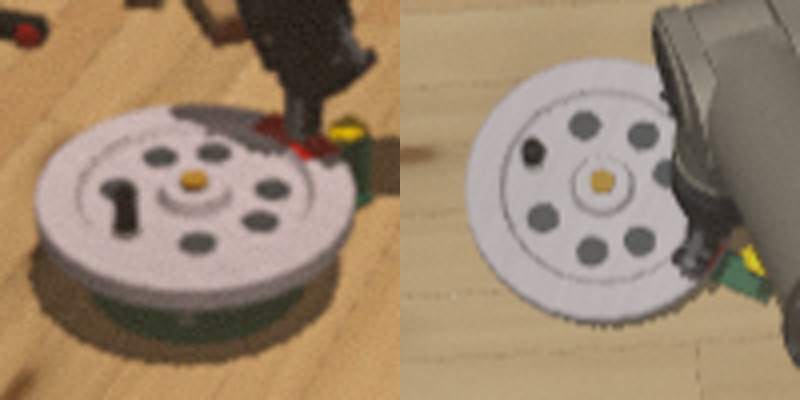

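```bash
python3 - <<'E'
from h import *
for n,rc in(("top",(198.0,248.25)),("top0",(163+112/300*90,206+255/400*120))):
    for z in(86,92):
        w=onplane("top",rc,z)-[552.5,16.5,0]; print(n,z,np.hypot(*w[:2]).round(1),(np.degrees(np.arctan2(w[1],w[0]))+180+124.5)%360)
E
python3 track.py side; python3 st.py
```

```text
top 86 58.7 1.6347912496019035
top 92 57.6 3.4567966057798003
top0 86 61.3 232.28834799101733
top0 92 60.2 230.51348857157677
side 12.5 6.175 21
12.55 pos [499.1 -64.5  94.9] x [0.568 0.823 0.   ] yaw 55.4 z [ 0.004 -0.002 -1.   ] F [-0.8 -2.6  7.8] w 0.1 q [ 0.51  0.42 -0.53  1.84  0.26  0.95 -0.74]
```

The picture shows the red patch under the fingertip with its middle at about (302,142) in the side crop, beside the pointer. The knob is straight across. The line is within about 5 mm of the pointer and the push is steady at 8 N, so I'm handing in.

```bash
python3 -c "
from station import ctrl
print(ctrl.finish_job())"
```

```text
the job is handed in; nothing more can be done
None
```

I flicked the wheel to about 1.35 rad/s, let it run free for about 7 s past the pointer once, then braked it on the red patch on its next pass. By my estimate the white line stopped about 5 mm from the pointer. The fingertip was still pressing with about 8 N when I handed the job in; the hand-in gave no verdict.

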